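# Jack up the side of the box furnace for its new feet

## Task

The left feet of the small white box furnace are to be changed, so raise that side with the red lever jack. Nest the orange cup upright in the jack's steel saddle, then set the jack flat on the worktop with its saddle centred under the ringed spot of the yellow lifting bracket, pointing squarely at the furnace with its handle away from it. First pump the handle for a trial lift - fully down, then let it all the way up again under control so that the furnace comes back down without a bump - then press the handle fully down again and finish while still holding it down, the furnace's left side carried by the jack alone; leave the two new feet, the crucible and the screwdriver where they are.

Things in the scene. Friction and masses are not known exactly. Their poses are not given: they have to be found in the camera images.
- saddle_cup: Orange hard plastic cup, loose insert for the jack's saddle: 30 mm high, open top, outside diameter 39 mm at the foot, 46 mm at the rim, wall 4.5 mm, 40 g. Origin: centre of its underside; z up. Starts upright on the worktop; take it from above across its diameter. It sinks 10 mm into the saddle and 20 mm stand out: hold it by its upper half.
- jack: Red lever jack, loose, about 0.85 kg. Flat steel base 165 x 86 x 8 mm. Origin: on the underside, straight below the saddle's axis; z up; +x to the head (base reaches 35 mm ahead), -x to the handle (base reaches 130 mm behind). Slides when pulled by its carrying grip (about 5 to 9 N) or can be lifted by it. In use its +x points at the furnace flank: along -y of furnace_feet.
- jack_grip (a point): Centre of the top of the jack's carrying grip: a fixed upright grey fin, 40 mm long along the jack's x, 16 mm thick along the jack's y, grip surface from 82 to 124 mm above the worktop. 61 mm behind the saddle axis, on the jack's centre line. Pinch it from above across its thickness; nothing stands beside it at that height.
- saddle (a point): Centre of the inner floor of the jack's saddle, an open steel cup with conical wall: inside 43 mm wide at the floor, 52 mm at the mouth, 10 mm deep; outside 60 mm. Floor 56 mm above the worktop with the handle up; rises 50 mm per rad of handle (28 mm in all). With the orange cup in, its top is 86 mm up; without it the saddle cannot reach the bracket.
- lift_mark (a point): Centre of the ringed spot of the yellow lifting bracket, at the UNDERSIDE of its flat tab: 94 mm above the worktop with the furnace down. The black 30 mm ring is painted on the tab's top face, 6 mm higher. Tab 60 mm wide (furnace x), standing 64 mm out from the furnace's left flank; the spot is 38 mm from the flank, 26 mm from the tab's free edge. Open below on three sides.
- furnace_feet: White box furnace, 226 mm deep (x), 206 mm wide (y), 226 mm high. Origin: on the worktop under its middle; its door looks along -x, its left flank with the bracket along +y. This frame does not move during the work; when lifted the furnace tips about its right-hand feet.
- furnace (a joint): Tipping angle of the furnace, rad: 0 on all feet, grows as its left side is raised. With the cup nested and the handle fully down about 0.08 to 0.09 (bracket up about 19 mm, left feet about 14 mm clear). Not carried, it falls back. Load on the saddle about 24 to 37 N. The spot on the bracket swings about 6 mm towards the furnace as it rises.
- jack_handle (a joint): Handle angle, rad: 0 all the way up (rest), 0.56 at the bottom stop. Turns about a pin 50 mm behind the saddle axis, 35 mm above the worktop; springs up when not held. 2 to 3 N at its end start it; from about 0.16 rad, where the cup meets the bracket, it takes about 8 to 14 N. No catch: let go under load, it flies up and the furnace drops.
- handle_end (a point): Middle of the flat top of the handle's grey end paddle (70 x 28 x 18 mm), 180 mm from the pin along the handle and 9 mm above its centre line. The handle slopes up 0.58 rad away from the saddle at joint 0 and is level within 0.02 rad at 0.56. The point goes on an arc from 141 mm up, 196 mm behind the saddle axis, to 48 mm up, 230 mm behind. Press from above with closed fingers.
- new_foot_1: New furnace foot: grey disc 28 mm across with a steel stud, 34 mm high, origin under its centre. Leave alone.
- new_foot_2: Second new furnace foot, the same. Leave alone.
- crucible: White porcelain crucible 48 mm across, 38 mm high, origin under its centre. Leave alone.
- driver: Yellow-handled screwdriver, 170 mm long along its y, 21 mm thick, origin under its middle. Leave alone.
There are look-alikes about, which are no part of the job. Several things have the shape of the saddle_cup; the one meant has the colours described above.

How it is judged:
On the way, in this order (a step that is already met when the one before it is completed fails the run):
1. the orange cup sits nested in the saddle and is let go (horizontal distance between saddle_cup and saddle below 0.004 m and z of saddle_cup in the frame of saddle between -0.003 and 0.003 m and angle between the z axis of saddle_cup and the z axis of saddle, either way round below 0.12 rad and contact force between the fingers and saddle_cup below 0.5 N), for 0.2 s.
2. the jack stands flat, its saddle with the cup under the ringed spot, handle up (horizontal distance between saddle_cup and saddle below 0.004 m and z of saddle_cup in the frame of saddle between -0.003 and 0.003 m and angle between the z axis of saddle_cup and the z axis of saddle, either way round below 0.12 rad and horizontal distance between saddle and lift_mark below 0.013 m and angle between jack's own z axis and vertical below 0.06 rad and angle between the x axis of jack and the y axis of furnace_feet, either way round below 0.3 rad and height (world z) of jack below 0.004 m and value of joint jack_handle below 0.08 rad), for 0.2 s.
3. trial lift: handle fully down, furnace raised on the cup (horizontal distance between saddle_cup and saddle below 0.004 m and z of saddle_cup in the frame of saddle between -0.003 and 0.003 m and angle between the z axis of saddle_cup and the z axis of saddle, either way round below 0.12 rad and horizontal distance between saddle and lift_mark below 0.018 m and angle between jack's own z axis and vertical below 0.06 rad and angle between the x axis of jack and the y axis of furnace_feet, either way round below 0.3 rad and value of joint jack_handle above 0.46 rad and value of joint furnace above 0.05 rad and contact force between saddle_cup and furnace above 8 N), for 0.2 s.
4. handle let up again, furnace back on its feet (horizontal distance between saddle_cup and saddle below 0.004 m and z of saddle_cup in the frame of saddle between -0.003 and 0.003 m and angle between the z axis of saddle_cup and the z axis of saddle, either way round below 0.12 rad and horizontal distance between saddle and lift_mark below 0.013 m and angle between jack's own z axis and vertical below 0.06 rad and angle between the x axis of jack and the y axis of furnace_feet, either way round below 0.3 rad and value of joint jack_handle below 0.08 rad and value of joint furnace below 0.004 rad), for 0.2 s.
At the end, for the whole second after the job is handed in: Fingers hold the handle (over 3 N, over 0.46 rad), furnace tipped over 0.05 rad, carried by the cup (over 8 N), untouched by the arm; cup nested (4 mm off centre, 3 mm in height, 0.12 rad), saddle within 18 mm of the spot, jack level (0.06 rad), square (0.3 rad), still; bystanders within 20 mm (all of step 3 and contact force between the fingers and jack_handle above 3 N and linear speed of jack below 0.02 m/s and contact force between each of the fingers, the arm and furnace below 1 N and distance of each of new_foot_1, new_foot_2, crucible, driver from where it was at the start of the episode below 0.02 m); the arm keeps its last pose, push and grip.
It fails at once if the furnace dropped back with a bump instead of being let down (velocity of joint furnace below -0.5 rad/s).
It fails at once if a new foot, the crucible or the screwdriver was pushed away (distance of any of new_foot_1, new_foot_2, crucible, driver from where it was at the start of the episode above 0.03 m).
It fails at once if the arm pushed hard against the furnace (contact force between any of the fingers, the arm and furnace above 25 N).
It also fails if it takes over 67 s, if anything falls off the work surface, if the arm or the gripper's body presses on something with over 40 N, if the wrist force passes 120 N, or if a joint passes its speed limit or range.

## Robot

A 7-joint arm with a two-finger parallel gripper is mounted at the origin on a cart in front of the work surface, level with it; the furniture and walls round the work are solid. World frame = base frame: x ahead of the robot, y to its left, z up, the work surface at z = 0. Lengths are in m, angles in rad, forces in N, time in s.
With the tool pointing down it reaches from about 0.4 to 0.85 m from the base axis. Payload 10.4 kg.
Tool frame: the origin (TCP) lies on the centre line of the jaws, within the pads' length; the fingertips stand 11 mm ahead of it and the grasp point (between the pads) lies 8 mm behind it (manip.finger_overhang is the distance from the TCP to the fingertips, in m); z points along the fingers, y is the line along which they close (so a half turn about z gives the same grasp; the last joint's range is limited). The gripper opens to 85 mm and grips with 20 to 120 N. Pads are 22 mm wide; open, the fingers measure 114 mm over their backs; the gripper's body (76 mm by 85 mm) begins 54 mm behind the grasp point. The pads swing forward as they close: fully open they stand 13 mm farther back than shut.
Start: joints at [-0.023, 0.332, -0.065, 1.46, 0.022, 1.35, -0.088], TCP at [0.625, 0, 0.242] pointing down, gripper open.
Joint ranges: [-2.6, 2.6], [-0.5, 2.12], [-1.47, 1.34], [0.16, 2.42], [-1.27, 4.41], [0.06, 2.06], [-2.6, 2.6]. Speed limits (rad/s): [2.22, 2.22, 2.79, 2.79, 3.14, 3.14, 3.14].

## Interface

Orientations are given as a unit quaternion [x, y, z, w].
In Python, from workcell import manip, imaging, workorder gives the robot as it stands.
- The arm moves only by the tool jog_arm, never from a script. Its argument "deltas" is a list of rows, each an object with "gripper": the opening, from 0 (shut) to 1 (fully open); "offset": the shift along the tool's x, y, z in m, a list of three; "rotation": the turn, a rotation vector about the tool's x, y, z in degrees, a list of three. In form: [{"gripper": gripper, "offset": [tx, ty, tz], "rotation": [ax, ay, az]}, ...]. A call has 1 to 20 rows; each row shifts and turns the commanded pose from where the row before left it, along the tool's axes as they then stand; what a row does not reach is not made up. A row lasts 1/10 s, in which the tool goes at most 50 mm and 8.59 degrees, less where a joint would pass 70% of its speed; a pose out of reach is approached as far as the arm can. A call with a gripper value outside its range is refused whole. The fingers move at their own pace and stop on an object; "newtons" is the grip in N (left out, the last holds). Time passes only in rows, so rows that do not move let the fingers close. It gives the time, the measured TCP pose, the force, the opening and the grip force at its end, in the units of the state.
- manip.get_obs(): the state, without advancing time (a new reading comes with each control period).
- imaging.camera(name): name is "scene" or "side" or "wrist"; returns the picture (420x560x3 uint8, blue, green, red); there is no depth.
- imaging.camera_model(name): a dict with "camera_matrix" (3x3 intrinsics, pixels), "world_to_cam" (4x4, takes a point from world to camera coordinates); the wrist camera has in their place "hand_eye" (4x4, takes a point from camera to tool coordinates, whose origin is the TCP and whose axes are the flange's). Camera axes: x right, y up, looking along -z (the intrinsics and any distortion apply to the point x, -y, -z); pixel columns grow to the right and rows downward; lengths in m; the calibration is good to about 2 mm. A picture is of the moment at which its call begins: read the wrist's pose just before it. camera_model takes no time and is no camera call.
- workorder.hand_in(): hands the job in; it is judged then, once.
The state is a dict: "clock": time; "joint_pos": joint angles; "joint_velocities": joint speeds; "tau": joint torques, N m; "position": TCP position; "ee_rot": TCP orientation; "ft_force": force on the tool from outside, world axes, zero at the start; "torque": the same for the moment, N m; "grip_width": opening from 0.0 (shut) to 1.0 (fully open); "grasp_force": force on a finger pad.
Only numpy, scipy, OpenCV 4.12 (cv2) and the standard library are available. Lean on these libraries where they do the work, as an engineer would, in place of code of your own. Each camera call takes 0.05 s, during which the arm holds its last target. There are 200 camera calls.

## Working session

There is one attempt and no reset: what is moved stays moved. The work goes in short steps, Python scripts to look and compute and a tool call to move; the robot and the scene stay as the last step left them, time stands still between calls to the robot, and variables do not carry over. Pictures are saved under pics/ and viewed, at most 10 in all, crops included, and the job is handed in when it is done.

Besides the shell and the picture viewer there is one more tool, called after ">>>" by a JSON object that holds its "name" and its "arguments". jog_arm: Moves the arm, as the interface text tells. Its arguments: {"type":"object","properties":{"deltas":{"type":"array","items":{"type":"object","properties":{"gripper":{"type":"number"},"offset":{"type":"array","items":{"type":"number"}},"rotation":{"type":"array","items":{"type":"number"}}}}},"newtons":{"type":"number"}},"required":["deltas"]}

```bash
mkdir -p pics
cat > h.py <<'E'
import numpy as np, cv2
from workcell import manip, imaging, workorder
from scipy.spatial.transform import Rotation as R
def cam(name):
    m=imaging.camera_model(name); K=np.array(m["camera_matrix"])
    if name=="wrist":
        o=manip.get_obs(); T=np.eye(4); T[:3,:3]=R.from_quat(o["ee_rot"]).as_matrix(); T[:3,3]=o["position"]
        c2w=T@np.array(m["hand_eye"])
    else: c2w=np.linalg.inv(np.array(m["world_to_cam"]))
    return K,c2w,np.array(m.get("distortion",np.zeros(5)),float)
def ray(c,u,v):
    K,c2w,d=c; p=cv2.undistortPoints(np.array([[[u,v]]],float),K,d)[0,0]
    return c2w[:3,3], c2w[:3,:3]@np.array([p[0],-p[1],-1])
def at(c,u,v,z):
    o,d=ray(c,u,v); return o+d*(z-o[2])/d[2]
def proj(c,P):
    K,c2w,d=c; q=np.linalg.inv(c2w)@np.append(P,1); p=np.array([q[0],-q[1],-q[2]])
    return cv2.projectPoints(p.reshape(1,1,3),np.zeros(3),np.zeros(3),K,d)[0][0,0]
E
python3 - <<'E'
from h import *
for n in ["scene","side","wrist"]:
    m=imaging.camera_model(n); print(n,m.keys()); c=cam(n); print(c[0].round(1).tolist(),c[1].round(3).tolist(),c[2])
    cv2.imwrite(f"pics/{n}0.png",imaging.camera(n))
o=manip.get_obs(); print(o)
E
```

```text
scene dict_keys(['camera_matrix', 'world_to_cam'])
[[392.2, 0.0, 274.9], [0.0, 392.2, 204.6], [0.0, 0.0, 1.0]] [[0.626, 0.318, -0.712, -0.102], [-0.779, 0.252, -0.574, -0.639], [-0.003, 0.914, 0.405, 0.494], [0.0, 0.0, 0.0, 1.0]] [0. 0. 0. 0. 0.]
side dict_keys(['camera_matrix', 'world_to_cam'])
[[426.5, 0.0, 281.5], [0.0, 426.5, 215.8], [0.0, 0.0, 1.0]] [[-0.95, 0.147, -0.274, 0.223], [-0.311, -0.433, 0.846, 0.919], [0.006, 0.889, 0.457, 0.657], [0.0, 0.0, 0.0, 1.0]] [0. 0. 0. 0. 0.]
wrist dict_keys(['camera_matrix', 'hand_eye'])
[[307.9, 0.0, 280.5], [0.0, 307.9, 212.8], [0.0, 0.0, 1.0]] [[1.0, 0.0, 0.0, 0.626], [-0.0, 0.957, 0.289, 0.074], [-0.0, -0.289, 0.957, 0.374], [0.0, 0.0, 0.0, 1.0]] [0. 0. 0. 0. 0.]
{'clock': 0.15, 'joint_pos': array([-0.02259256,  0.33272072, -0.06469595,  1.46073703,  0.02161012,
        1.34987741, -0.08845932]), 'joint_velocities': array([ 0.00015366, -0.00348474,  0.001044  , -0.00309952, -0.00051737,
        0.00059312,  0.00118053]), 'tau': array([ 1.13752249e-03, -6.25829744e+01,  4.95374459e-02, -3.91853535e+01,
        1.63436425e-02,  7.44175835e-03, -2.63868424e-05]), 'position': array([ 6.24739770e-01, -8.90286676e-06,  2.41707843e-01]), 'ee_rot': array([ 7.07089605e-01,  7.07123763e-01, -3.89038258e-04, -3.50202903e-04]), 'ft_force': array([ 0.78989735, -0.76304109,  0.23158436]), 'torque': array([-0.02924125,  0.01716157,  0.00446651]), 'grasp_force': 0.0, 'grip_width': 0.9931945243955101}
```

View pics/scene0.png

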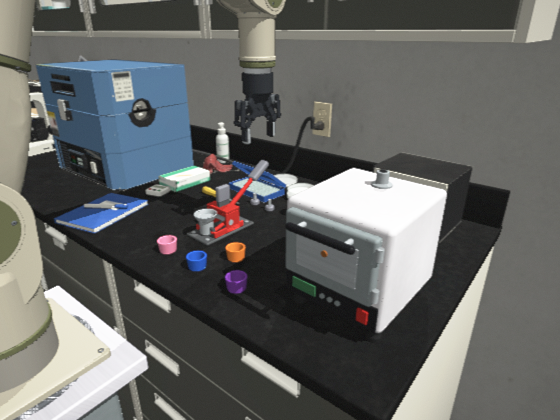

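View pics/side0.png

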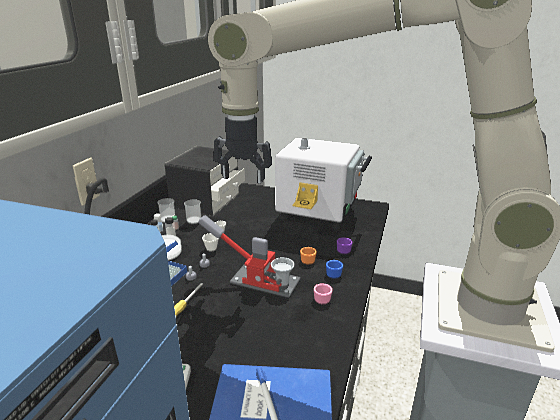

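Scene view: candidate cups are pink (167,244), blue (196,261), orange (236,252) and purple (236,282). The orange one fits the description. In the side view it is at (308,256). The jack is near (265,268) and the yellow bracket at (305,195).

Run:
```python
from h import *
s=cv2.imread("pics/side0.png"); w=cv2.imread("pics/wrist0.png"); sc=cv2.imread("pics/scene0.png")
a=cv2.resize(s[170:310,165:365],(800,560)[:2],interpolation=cv2.INTER_CUBIC)
cv2.imwrite("pics/sidecrop.png",a); 
b=cv2.resize(sc[140:300,130:330],(750,600),interpolation=cv2.INTER_CUBIC); cv2.imwrite("pics/scenecrop.png",b)
for n,im in (("scene",sc),("side",s),("wrist",w)):
    hsv=cv2.cvtColor(im,cv2.COLOR_BGR2HSV); c=cam(n)
    for nm,lo,hi in (("orange",(8,150,90),(17,255,255)),("yellow",(18,140,90),(32,255,255)),("red",(0,170,80),(4,255,255))):
        m=cv2.inRange(hsv,lo,hi); k,l,st,ce=cv2.connectedComponentsWithStats(m)
        for i in range(1,k):
            if st[i,4]>40: print(n,nm,st[i],ce[i].round(1),at(c,*ce[i],0.02).round(3))
```

```text
scene orange [225 242  21  21 345] [235.3 251.2] [ 0.461 -0.065  0.02 ]
scene yellow [202 186  14  11  85] [208.6 190.8] [0.682 0.269 0.02 ]
scene red [207 178  45  60 695] [228.7 213.4] [0.6   0.096 0.02 ]
scene red [356 308  13  17 160] [361.7 315.7] [ 0.44  -0.404  0.02 ]
side orange [300 247  17  17 215] [307.8 255. ] [ 0.462 -0.057  0.02 ]
side yellow [293 183  25  26 407] [306.1 195.9] [ 0.57  -0.436  0.02 ]
side yellow [175 302  11  13  51] [180.2 307.9] [0.681 0.255 0.02 ]
side red [221 234  54  53 328] [250.5 259.4] [0.604 0.014 0.02 ]
side red [242 270  12  16  45] [247.4 277.8] [0.579 0.096 0.02 ]
side red [263 283  16   8  51] [270.9 286.5] [0.511 0.112 0.02 ]
wrist orange [ 127  216   44   40 1157] [149. 236.] [ 0.464 -0.062  0.02 ]
wrist yellow [128 221  37  33 172] [148.3 229.9] [ 0.465 -0.054  0.02 ]
wrist yellow [192 368  23  11 130] [202.1 371.8] [ 0.514 -0.269  0.02 ]
wrist red [ 156   78  169   89 5860] [223.4 122.3] [0.563 0.072 0.02 ]
```

View pics/sidecrop.png

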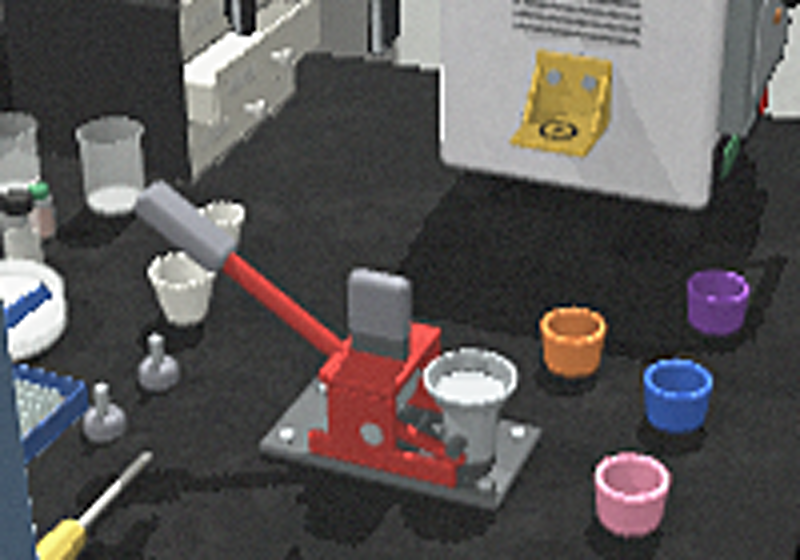

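View pics/wrist0.png

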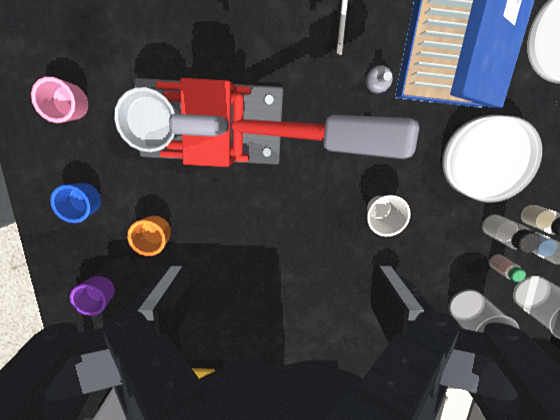

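Wrist view: jack saddle mouth at (147,120), fin top about (200,125), and paddle at (372,137), so the jack points along −X world. The orange cup is at (149,236). In the side crop the ring is at (558,130), which is side pixel (304.5,202.5).

Run:
```python
from h import *
c=cam("wrist"); w=cv2.imread("pics/wrist0.png"); s=cam("side"); sc=cam("scene")
print("cup",at(c,150,229,.03),"side",at(s,165+573/4,170+325/4,.03))
print("saddle",at(c,147,119,.066),"side",at(s,165+470/4,170+378/4,.066))
print("fin ends",at(c,172,125,.124),at(c,223,125,.124),"side",at(s,165+380/4,170+275/4,.124))
print("paddle",at(c,372,135,.145), "base corners R",at(c,283,88,.008),at(c,281,163,.008))
sp=lambda x,y,z:at(s,165+x/4,170+y/4,z)
print("mark",sp(558,130,.1),"tab edge",sp(512,142,.1),sp(587,156,.1), "flank joints",sp(532,112,.1),sp(603,126,.1))
print("foot1",at(c,378,85,.01),"crucible?",at(c,388,213,.038),"side cruc",sp(180,262,.038),sp(222,205,.038),"feet",sp(104,425,.0),sp(158,375,0))
print("edge furnace bottom",sp(440,165,.015),sp(710,205,.015))
# fit: orange rim ellipse & fin mask
hsv=cv2.cvtColor(w,cv2.COLOR_BGR2HSV)
m=cv2.inRange(hsv,(5,120,60),(22,255,255)); k=max(cv2.findContours(m[205:265,115:185],0,1)[0],key=cv2.contourArea)
print(cv2.boundingRect(k))
```

```text
cup [ 0.47126602 -0.04966292  0.03      ] side [ 0.46184906 -0.06083839  0.03      ]
saddle [0.49829149 0.07510958 0.066     ] side [0.49271074 0.07571122 0.066     ]
fin ends [0.54130398 0.07048923 0.124     ] [0.58116082 0.07048674 0.124     ] side [0.55420107 0.06787336 0.124     ]
paddle [0.69221088 0.06385894 0.145     ] base corners R [0.6288946  0.10805772 0.008     ] [0.62671507 0.02537672 0.008     ]
mark [ 0.51811051 -0.21809327  0.1       ] tab edge [ 0.54520516 -0.18673778  0.1       ] [ 0.48599045 -0.18191965  0.1       ] flank joints [ 0.54591279 -0.24300269  0.1       ] [ 0.48740824 -0.23609158  0.1       ]
foot1 [0.73318439 0.11093533 0.01      ] crucible? [ 0.7487693  -0.02743724  0.038     ] side cruc [ 0.75181217 -0.0402232   0.038     ] [ 0.76107211 -0.13035928  0.038     ] feet [0.73421706 0.11137035 0.        ] [0.72792768 0.04689213 0.        ]
edge furnace bottom [ 0.63885584 -0.29334135  0.015     ] [ 0.41000086 -0.29543944  0.015     ]
(12, 10, 44, 42)
```

>>> {"name": "jog_arm", "arguments": {"deltas": [{"gripper": 1, "offset": [-0.014, -0.04, 0.015]}, {"offset": [-0.014, -0.04, 0.015], "gripper": 1}, {"offset": [-0.014, -0.04, 0.015], "gripper": 1}, {"offset": [-0.013, -0.039, 0.015], "gripper": 1}, {"rotation": [0, 0, 8], "gripper": 1}, {"rotation": [0, 0, 8], "gripper": 1}, {"rotation": [0, 0, 8], "gripper": 1}, {"rotation": [0, 0, 8], "gripper": 1}, {"rotation": [0, 0, 8], "gripper": 1}, {"rotation": [0, 0, 8], "gripper": 1}, {"rotation": [0, 0, 8], "gripper": 1}, {"rotation": [0, 0, 8], "gripper": 1}, {"rotation": [0, 0, 8], "gripper": 1}, {"gripper": 1}, {"gripper": 1}]}}

```text
schema error: expected keys gripper, offset, rotation
```

```bash
cat >> h.py <<'E'
def rim(c,im,lo,hi,z,r,box=None):
    """rim centre at plane z: back-project mask contour of colour; fit ellipse to hull"""
    m=cv2.inRange(cv2.cvtColor(im,cv2.COLOR_BGR2HSV),lo,hi)
    if box: mm=np.zeros_like(m); mm[box[1]:box[3],box[0]:box[2]]=m[box[1]:box[3],box[0]:box[2]]; m=mm
    m=cv2.morphologyEx(m,cv2.MORPH_CLOSE,np.ones((5,5)))
    k=max(cv2.findContours(m,0,1)[0],key=cv2.contourArea)
    P=np.array([at(c,*p[0],z)[:2] for p in cv2.convexHull(k)])
    # foot points project farther from the camera: keep the circle through the far-from-image-bottom half: min enclosing
    return P,cv2.boundingRect(k)
E
python3 - <<'E'
from h import *
o=manip.get_obs(); print(o["position"],o["joint_pos"],R.from_quat(o["ee_rot"]).as_matrix().round(2).tolist())
c=cam("wrist"); w=imaging.camera("wrist"); cv2.imwrite("pics/w1.png",w)
for nm,lo,hi in (("or",(5,120,50),(22,255,255)),("bl",(105,120,40),(125,255,255)),("pu",(130,100,30),(150,255,255))):
    try:
        P,b=rim(c,w,lo,hi,.03,.023); print(nm,b,P.min(0),P.max(0))
    except Exception as e: print(nm,e)
E
```

```text
[ 6.24739770e-01 -8.90286676e-06  2.41707843e-01] [-0.02259256  0.33272072 -0.06469595  1.46073703  0.02161012  1.34987741
 -0.08845932] [[-0.0, 1.0, -0.0], [1.0, 0.0, -0.0], [-0.0, -0.0, -1.0]]
or (127, 215, 44, 42) [ 0.44195709 -0.08461191] [ 0.49525678 -0.0322722 ]
bl (395, 0, 139, 108) [0.74598923 0.08731645] [0.87049046 0.18515613]
pu (70, 276, 45, 40) [ 0.35674224 -0.16812904] [ 0.41642336 -0.11176035]
```

View pics/w1.png

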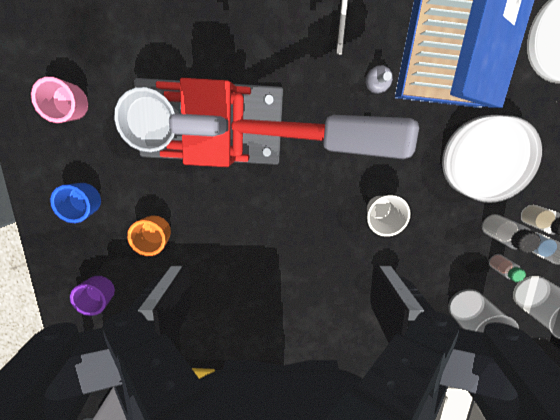

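The move was refused because every row needs all three keys, so the arm hasn't moved and this view is unchanged.

>>> {"name": "jog_arm", "arguments": {"deltas": [{"gripper": 1, "offset": [-0.014, -0.04, 0.015], "rotation": [0, 0, 0]}, {"gripper": 1, "offset": [-0.014, -0.04, 0.015], "rotation": [0, 0, 0]}, {"gripper": 1, "offset": [-0.014, -0.04, 0.015], "rotation": [0, 0, 0]}, {"gripper": 1, "offset": [-0.013, -0.039, 0.015], "rotation": [0, 0, 0]}, {"gripper": 1, "offset": [0, 0, 0], "rotation": [0, 0, 8]}, {"gripper": 1, "offset": [0, 0, 0], "rotation": [0, 0, 8]}, {"gripper": 1, "offset": [0, 0, 0], "rotation": [0, 0, 8]}, {"gripper": 1, "offset": [0, 0, 0], "rotation": [0, 0, 8]}, {"gripper": 1, "offset": [0, 0, 0], "rotation": [0, 0, 8]}, {"gripper": 1, "offset": [0, 0, 0], "rotation": [0, 0, 8]}, {"gripper": 1, "offset": [0, 0, 0], "rotation": [0, 0, 8]}, {"gripper": 1, "offset": [0, 0, 0], "rotation": [0, 0, 8]}, {"gripper": 1, "offset": [0, 0, 0], "rotation": [0, 0, 8]}, {"gripper": 1, "offset": [0, 0, 0], "rotation": [0, 0, 0]}, {"gripper": 1, "offset": [0, 0, 0], "rotation": [0, 0, 0]}]}}

```text
clock: 1.7
position: [0.466, -0.055, 0.1823]
ee_rot: [0.987, 0.159, 0.0, -0.0]
ft_force: [-0.2, -0.2, 0.0]
grip_width: 0.996
grasp_force: 0.0
```

Run:
```python
from h import *
o=manip.get_obs(); print(o["position"],o["joint_pos"],R.from_quat(o["ee_rot"]).as_matrix().round(2).tolist())
c=cam("wrist"); w=imaging.camera("wrist"); cv2.imwrite("pics/w2.png",w)
for nm,lo,hi in (("or",(5,120,50),(22,255,255)),("bl",(105,120,40),(125,255,255)),("pu",(130,100,30),(150,255,255))):
    try:
        P,b=rim(c,w,lo,hi,.03,.023); print(nm,b,P.min(0),P.max(0))
    except Exception as e: print(nm,e)
```

```text
[ 0.46597175 -0.05497005  0.18228322] [ 4.43621223e-02  3.72049872e-02 -2.48823070e-02  1.93635942e+00
  9.88492470e-04  1.16801671e+00 -1.23329686e+00] [[0.95, 0.31, 0.0], [0.31, -0.95, 0.0], [0.0, -0.0, -1.0]]
or (458, 173, 102, 120) [ 0.46446454 -0.36223742] [ 0.55759114 -0.2361366 ]
bl (199, 239, 46, 49) [ 0.35914957 -0.04174508] [0.41399286 0.0043832 ]
pu (315, 274, 43, 48) [ 0.35629061 -0.16808183] [ 0.41151124 -0.11766847]
```

View pics/w2.png

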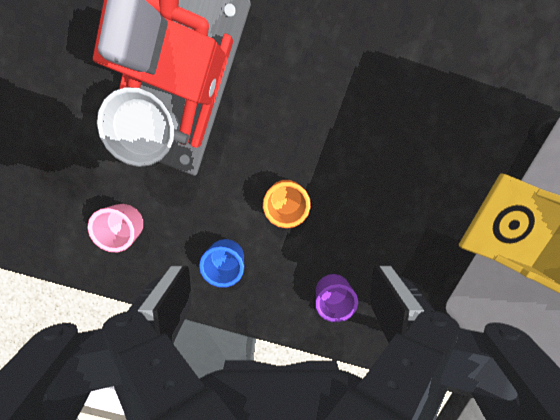

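This close view shows the orange cup's rim centred at (286,204), saddle mouth at (136,126), bracket ring at (514,223), blue cup at (222,264) and purple at (336,299). The enlarged side crop already showed that the orange cup is the only one matching the description.

Run:
```python
from h import *
c=cam("wrist"); w=cv2.imread("pics/w2.png")
P,b=rim(c,w,(5,120,50),(22,255,255),.03,.023,(250,170,320,240)); print("or",b,P.min(0),P.max(0),at(c,286,203,.03))
print("blue",at(c,222,266,.03),"purp",at(c,336,300,.03))
g=w[80:172,90:182]; hsv=cv2.cvtColor(g,cv2.COLOR_BGR2HSV); m=cv2.inRange(hsv,(0,0,100),(179,60,255)); k=max(cv2.findContours(m,0,1)[0],key=cv2.contourArea); e=cv2.minEnclosingCircle(k); print(e,cv2.boundingRect(k)); print("saddle",at(c,136,126,.066))
g=w[195:250,490:540]; m=cv2.inRange(cv2.cvtColor(g,cv2.COLOR_BGR2GRAY),0,70); M=cv2.moments(m); u,v=490+M['m10']/M['m00'],195+M['m01']/M['m00']; print("ring",u,v,at(c,u,v,.1))
print("tab corners",at(c,501,174,.1),at(c,460,245,.1)); print("fin corners near",)
T=np.linalg.inv(R.from_quat(manip.get_obs()["ee_rot"]).as_matrix()); 
for z in(.03,):
  print("to cup tool axes",T@(at(c,286,203,.03)-manip.get_obs()["position"]))
```

```text
or (262, 179, 49, 50) [ 0.44157767 -0.08433976] [ 0.48935398 -0.03769307] [ 0.46677776 -0.06005845  0.03      ]
blue [ 0.38344521 -0.01920568  0.03      ] purp [ 0.38281989 -0.14385467  0.03      ]
((49.814720153808594, 44.6573600769043), 44.30934524536133) (7, 5, 85, 82)
saddle [0.49794463 0.07407126 0.066     ]
ring 512.7632933104632 223.60377358490567 [ 0.52139814 -0.2166091   0.1       ]
tab corners [ 0.55123268 -0.18967879  0.1       ] [ 0.49400303 -0.18770829  0.1       ]
fin corners near
to cup tool axes [-0.00084717  0.00506407  0.15229138]
```

>>> {"name": "jog_arm", "arguments": {"deltas": [{"gripper": 0.9, "offset": [-0.001, 0.0055, 0.039], "rotation": [0, 0, 0]}, {"gripper": 0.9, "offset": [0, 0, 0.04], "rotation": [0, 0, 0]}, {"gripper": 0.9, "offset": [0, 0, 0.04], "rotation": [0, 0, 0]}, {"gripper": 0.9, "offset": [0, 0, 0.025], "rotation": [0, 0, 0]}, {"gripper": 0.9, "offset": [0, 0, 0.015], "rotation": [0, 0, 0]}, {"gripper": 0.9, "offset": [0, 0, 0], "rotation": [0, 0, 0]}, {"gripper": 0.4, "offset": [0, 0, 0], "rotation": [0, 0, 0]}, {"gripper": 0.3, "offset": [0, 0, 0], "rotation": [0, 0, 0]}, {"gripper": 0.3, "offset": [0, 0, 0], "rotation": [0, 0, 0]}, {"gripper": 0.3, "offset": [0, 0, 0], "rotation": [0, 0, 0]}, {"gripper": 0.3, "offset": [0, 0, 0], "rotation": [0, 0, 0]}, {"gripper": 0.3, "offset": [0, 0, 0], "rotation": [0, 0, 0]}], "newtons": 25}}

```text
clock: 2.95
position: [0.4677, -0.0606, 0.0248]
ee_rot: [0.988, 0.157, 0.001, 0.0]
ft_force: [-1.8, 0.2, 6.2]
grip_width: 0.515
grasp_force: 24.5
```

>>> {"name": "jog_arm", "arguments": {"deltas": [{"gripper": 0.3, "offset": [0, 0, -0.025], "rotation": [0, 0, 0]}, {"gripper": 0.3, "offset": [0, 0, -0.035], "rotation": [0, 0, 0]}, {"gripper": 0.3, "offset": [0, 0, -0.035], "rotation": [0, 0, 0]}, {"gripper": 0.3, "offset": [0.0175, -0.03, 0], "rotation": [0, 0, 0]}, {"gripper": 0.3, "offset": [0.0175, -0.03, 0], "rotation": [0, 0, 0]}, {"gripper": 0.3, "offset": [0.0175, -0.03, 0], "rotation": [0, 0, 0]}, {"gripper": 0.3, "offset": [0.0175, -0.029, 0], "rotation": [0, 0, 0]}, {"gripper": 0.3, "offset": [0, 0, 0], "rotation": [0, 0, 0]}, {"gripper": 0.3, "offset": [0, 0, 0], "rotation": [0, 0, 0]}]}}

```text
clock: 3.85
position: [0.4968, 0.0748, 0.119]
ee_rot: [0.988, 0.157, 0.001, 0.0]
ft_force: [0.2, -1.1, 0.2]
grip_width: 0.509
grasp_force: 25.7
```

Run:
```python
from h import *
o=manip.get_obs(); print(o["position"],o["ft_force"])
c=cam("wrist"); w=imaging.camera("wrist"); cv2.imwrite("pics/w3.png",w)
s=imaging.camera("side"); cv2.imwrite("pics/s3.png",s)
a=cv2.resize(w,(480,360)); p=proj(cam("side"),o["position"]).astype(int); print(p)
b=cv2.resize(s[p[1]-45:p[1]+45,p[0]-40:p[0]+40],(320,360),interpolation=cv2.INTER_CUBIC)
cv2.imwrite("pics/m3.png",np.hstack([a,b]))
P,b=rim(c,w,(5,120,50),(22,255,255),o["position"][2]+.006,.023); print(b,P.min(0),P.max(0))
```

```text
[0.49679089 0.07477036 0.1189986 ] [ 0.18127244 -1.09051699  0.15943583]
[281 245]
(233, 235, 96, 101) [0.47136798 0.05168689] [0.52319375 0.0970897 ]
```

View pics/m3.png

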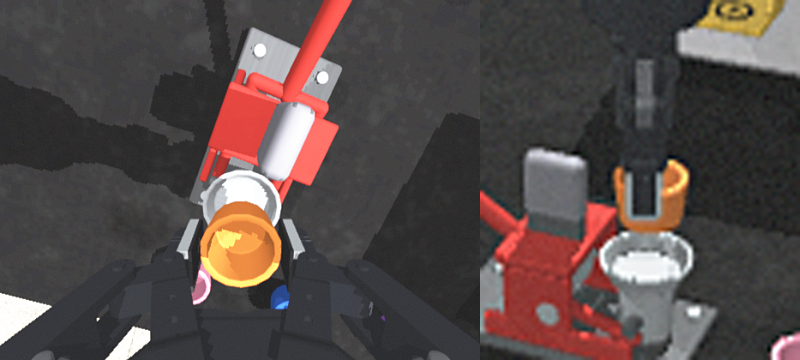

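The cup is held upright at about (281,285) in full-size pixels. The saddle mouth behind it spans columns 237–331, with its top edge at row 198.

Run:
```python
from h import *
c=cam("wrist"); w=cv2.imread("pics/w3.png"); o=manip.get_obs(); Rm=R.from_quat(o["ee_rot"]).as_matrix()
m=cv2.inRange(cv2.cvtColor(w,cv2.COLOR_BGR2HSV),(0,0,75),(179,70,255)); 
mm=np.zeros_like(m); mm[196:270,225:345]=m[196:270,225:345]
k=max(cv2.findContours(mm,0,1)[0],key=cv2.contourArea); b=cv2.boundingRect(k); print(b)
top=at(c,284,198,.066); L=at(c,237,232,.066); Rr=at(c,331,232,.066)
loc=lambda P:(Rm.T@(P-o["position"])).round(4)
print("top,L,R in tool",loc(top),loc(L),loc(Rr), "saddle est tool",loc(top)-[.03,0,0])
print("w2 est", loc(np.array([.498,.0742,.066])))
```

```text
(225, 196, 116, 69)
top,L,R in tool [0.0289 0.0019 0.0528] [ 0.0065 -0.0281  0.0527] [0.0065 0.0321 0.0528] saddle est tool [-0.0011  0.0019  0.0528]
w2 est [ 0.0016 -0.0005  0.0527]
```

>>> {"name": "jog_arm", "arguments": {"deltas": [{"gripper": 0.3, "offset": [0, 0.001, 0.01], "rotation": [0, 0, 0]}, {"gripper": 0.3, "offset": [0, 0, 0.01], "rotation": [0, 0, 0]}, {"gripper": 0.3, "offset": [0, 0, 0.008], "rotation": [0, 0, 0]}, {"gripper": 0.3, "offset": [0, 0, 0.005], "rotation": [0, 0, 0]}, {"gripper": 0.3, "offset": [0, 0, 0.004], "rotation": [0, 0, 0]}, {"gripper": 0.3, "offset": [0, 0, 0], "rotation": [0, 0, 0]}, {"gripper": 0.3, "offset": [0, 0, 0], "rotation": [0, 0, 0]}]}}

```text
clock: 4.65
position: [0.4968, 0.0733, 0.0813]
ee_rot: [0.988, 0.156, -0.0, 0.0]
ft_force: [0.1, -0.2, 0.2]
grip_width: 0.509
grasp_force: 25.7
```

>>> {"name": "jog_arm", "arguments": {"deltas": [{"gripper": 0.3, "offset": [0, 0, 0.0015], "rotation": [0, 0, 0]}, {"gripper": 0.3, "offset": [0, 0, 0], "rotation": [0, 0, 0]}, {"gripper": 0.6, "offset": [0, 0, 0], "rotation": [0, 0, 0]}, {"gripper": 0.7, "offset": [0, 0, 0], "rotation": [0, 0, 0]}, {"gripper": 0.7, "offset": [0, 0, 0], "rotation": [0, 0, 0]}, {"gripper": 0.7, "offset": [0, 0, 0], "rotation": [0, 0, 0]}, {"gripper": 0.7, "offset": [0, 0, -0.03], "rotation": [0, 0, 0]}, {"gripper": 0.9, "offset": [0, 0, -0.045], "rotation": [0, 0, 0]}, {"gripper": 0.9, "offset": [0, 0, -0.04], "rotation": [0, 0, 0]}, {"gripper": 0.9, "offset": [0, 0, 0], "rotation": [0, 0, 0]}, {"gripper": 0.9, "offset": [0, 0, 0], "rotation": [0, 0, 0]}]}}

```text
clock: 5.75
position: [0.4973, 0.0734, 0.1955]
ee_rot: [0.988, 0.156, 0.001, 0.0]
ft_force: [-0.0, -0.3, -0.6]
grip_width: 0.902
grasp_force: 0.0
```

Run:
```python
from h import *
o=manip.get_obs(); print(o["position"],o["ft_force"])
c=cam("wrist"); w=imaging.camera("wrist"); cv2.imwrite("pics/w4.png",w)
s=imaging.camera("side"); p=proj(cam("side"),[.498,.074,.07]).astype(int); print(p)
b=cv2.resize(s[p[1]-45:p[1]+45,p[0]-40:p[0]+40],(320,360),interpolation=cv2.INTER_CUBIC)
cv2.imwrite("pics/m4.png",np.hstack([cv2.resize(w,(480,360)),b]))
P,b=rim(c,w,(5,120,50),(22,255,255),.086,.023); print(b,P.min(0),P.max(0),P.mean(0))
```

```text
[0.49730481 0.07342052 0.19552629] [-0.03768798 -0.28650148 -0.64346695]
[280 262]
(254, 190, 54, 56) [0.47113269 0.05148174] [0.51886095 0.09548054] [0.49381245 0.0721213 ]
```

View pics/m4.png

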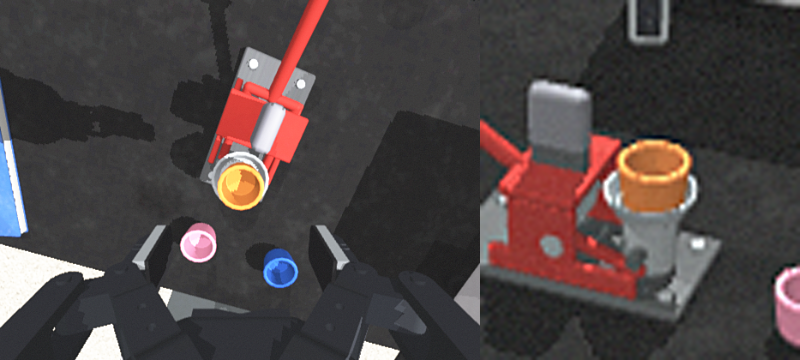

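The cup sits nested and level in the saddle. In the w4 picture the fin top is near (311,146).

Run:
```python
from h import *
c=cam("wrist"); w=cv2.imread("pics/w4.png")
g=cv2.inRange(cv2.cvtColor(w,cv2.COLOR_BGR2HSV),(0,0,110),(179,60,255)); m=np.zeros_like(g); m[112:180,292:332]=g[112:180,292:332]
k=max(cv2.findContours(m,0,1)[0],key=cv2.contourArea); r=cv2.minAreaRect(k); print(r)
for p in cv2.boxPoints(r): print(p.round(),at(c,*p,.124).round(4))
print("ctr",at(c,*r[0],.124)); print("cup rim centre", at(c,281,217,.086))
# red handle bar & rear screws
print("screws",at(c,253*7/6,63*7/6,.01),at(c,301*7/6,84*7/6,.01))
```

```text
((312.78271484375, 149.59671020507812), (25.023548126220703, 61.9737434387207), 18.88608741760254)
[291. 175.] [0.5367 0.0793 0.124 ]
[311. 116.] [0.5756 0.0792 0.124 ]
[335. 124.] [0.5756 0.0633 0.124 ]
[315. 183.] [0.5364 0.0626 0.124 ]
ctr [0.5565956 0.0711474 0.124    ]
cup rim centre [0.49538776 0.07274009 0.086     ]
screws [0.61166668 0.09638269 0.01      ] [0.60779969 0.03805858 0.01      ]
```

>>> {"name": "jog_arm", "arguments": {"deltas": [{"gripper": 0.7, "offset": [0.0279, 0.0102, 0], "rotation": [0, 0, 0]}, {"gripper": 0.7, "offset": [0.0278, 0.0102, 0], "rotation": [0, 0, 0]}, {"gripper": 0.7, "offset": [0, 0, 0], "rotation": [0, 0, 6.5]}, {"gripper": 0.7, "offset": [0, 0, 0], "rotation": [0, 0, 6.5]}, {"gripper": 0.7, "offset": [0, 0, 0], "rotation": [0, 0, 6.5]}, {"gripper": 0.7, "offset": [0, 0, 0.03], "rotation": [0, 0, 0]}, {"gripper": 0.7, "offset": [0, 0, 0.03], "rotation": [0, 0, 0]}, {"gripper": 0.7, "offset": [0, 0, 0.025], "rotation": [0, 0, 0]}, {"gripper": 0.7, "offset": [0, 0, 0.0125], "rotation": [0, 0, 0]}, {"gripper": 0.7, "offset": [0, 0, 0], "rotation": [0, 0, 0]}, {"gripper": 0.3, "offset": [0, 0, 0], "rotation": [0, 0, 0]}, {"gripper": 0.0, "offset": [0, 0, 0], "rotation": [0, 0, 0]}, {"gripper": 0.0, "offset": [0, 0, 0], "rotation": [0, 0, 0]}, {"gripper": 0.0, "offset": [0, 0, 0], "rotation": [0, 0, 0]}, {"gripper": 0.0, "offset": [0, 0, 0], "rotation": [0, 0, 0]}, {"gripper": 0.0, "offset": [0, 0, 0], "rotation": [0, 0, 0]}], "newtons": 60}}

```text
clock: 7.45
position: [0.5568, 0.071, 0.0984]
ee_rot: [1.0, -0.013, 0.001, -0.0]
ft_force: [-1.6, -1.8, 6.3]
grip_width: 0.178
grasp_force: 60.7
```

>>> {"name": "jog_arm", "arguments": {"deltas": [{"gripper": 0, "offset": [0, 0, -0.001], "rotation": [0, 0, -2]}, {"gripper": 0, "offset": [0, 0, 0], "rotation": [0, 0, -4]}, {"gripper": 0, "offset": [0, 0, 0], "rotation": [0, 0, -5]}, {"gripper": 0, "offset": [0, 0, 0], "rotation": [0, 0, -5]}, {"gripper": 0, "offset": [0, 0, 0], "rotation": [0, 0, -5]}, {"gripper": 0, "offset": [0, 0, 0], "rotation": [0, 0, -5]}, {"gripper": 0, "offset": [0, 0, 0], "rotation": [0, 0, -5]}, {"gripper": 0, "offset": [0, 0, 0], "rotation": [0, 0, -5]}, {"gripper": 0, "offset": [0, 0, 0], "rotation": [0, 0, -5]}, {"gripper": 0, "offset": [0, 0, 0], "rotation": [0, 0, -5]}, {"gripper": 0, "offset": [0, 0, 0], "rotation": [0, 0, -5]}, {"gripper": 0, "offset": [0, 0, 0], "rotation": [0, 0, -5]}, {"gripper": 0, "offset": [0, 0, 0], "rotation": [0, 0, -5]}, {"gripper": 0, "offset": [0, 0, 0], "rotation": [0, 0, -5]}, {"gripper": 0, "offset": [0, 0, 0], "rotation": [0, 0, -5]}, {"gripper": 0, "offset": [0, 0, 0], "rotation": [0, 0, -5]}, {"gripper": 0, "offset": [0, 0, 0], "rotation": [0, 0, -5]}, {"gripper": 0, "offset": [0, 0, 0], "rotation": [0, 0, -5]}, {"gripper": 0, "offset": [0, 0, 0], "rotation": [0, 0, -4]}, {"gripper": 0, "offset": [0, 0, 0], "rotation": [0, 0, 0]}]}}

```text
clock: 9.45
position: [0.556, 0.0713, 0.0984]
ee_rot: [0.716, 0.698, 0.0, -0.0]
ft_force: [-1.1, 0.2, 0.4]
grip_width: 0.18
grasp_force: 59.9
```

Run:
```python
from h import *
o=manip.get_obs(); print(o["position"],o["joint_pos"],R.from_quat(o["ee_rot"]).as_matrix().round(3).tolist())
s=imaging.camera("side"); cv2.imwrite("pics/s5.png",s); sc=cam("side")
m=cv2.inRange(cv2.cvtColor(s,cv2.COLOR_BGR2HSV),(8,130,60),(17,255,255)); k=max(cv2.findContours(m,0,1)[0],key=cv2.contourArea); b=cv2.boundingRect(k); print(b, at(sc,b[0]+b[2]/2,b[1]+5,.086))
w=imaging.camera("wrist"); cv2.imwrite("pics/w5.png",w); c=cam("wrist")
P,b=rim(c,w,(5,120,50),(22,255,255),.086,.023); print(b,P.min(0),P.max(0))
```

```text
[0.55597852 0.07130507 0.09837349] [ 0.05534325  0.33702846 -0.3105842   1.78412014  0.11715251  1.03864418
 -0.32344552] [[0.025, 1.0, -0.0], [1.0, -0.025, 0.0], [0.0, -0.0, -1.0]]
(266, 237, 12, 15) [0.54215127 0.01292241 0.086     ]
(255, 337, 52, 29) [0.54109787 0.00999876] [0.57043739 0.02899829]
```

>>> {"name": "jog_arm", "arguments": {"deltas": [{"gripper": 0, "offset": [-0.008, -0.001, 0], "rotation": [0, 0, 0]}, {"gripper": 0, "offset": [-0.016, -0.002, 0], "rotation": [0, 0, 0]}, {"gripper": 0, "offset": [-0.02, -0.0025, 0], "rotation": [0, 0, 0]}, {"gripper": 0, "offset": [-0.02, -0.0025, 0], "rotation": [0, 0, 0]}, {"gripper": 0, "offset": [-0.02, -0.0025, 0], "rotation": [0, 0, 0]}, {"gripper": 0, "offset": [-0.02, -0.0025, 0], "rotation": [0, 0, 0]}, {"gripper": 0, "offset": [-0.02, -0.0025, 0], "rotation": [0, 0, 0]}, {"gripper": 0, "offset": [-0.02, -0.0025, 0], "rotation": [0, 0, 0]}, {"gripper": 0, "offset": [-0.02, -0.0025, 0], "rotation": [0, 0, 0]}, {"gripper": 0, "offset": [-0.02, -0.0025, 0], "rotation": [0, 0, 0]}, {"gripper": 0, "offset": [0, 0, 0], "rotation": [0, 0, 0]}]}}

```text
clock: 10.65
position: [0.5277, -0.116, 0.0986]
ee_rot: [0.718, 0.696, -0.001, 0.001]
ft_force: [-2.5, -7.6, 4.2]
grip_width: 0.177
grasp_force: 60.7
```

Run:
```python
from h import *
o=manip.get_obs(); print(o["position"])
w=imaging.camera("wrist"); c=cam("wrist"); s=imaging.camera("side"); sc=cam("side"); q=imaging.camera("scene")
ps=proj(sc,[.52,-.2,.09]).astype(int); pq=proj(cam("scene"),[.52,-.15,.09]).astype(int); print(ps,pq)
f=lambda im,p:cv2.resize(im[p[1]-45:p[1]+45,p[0]-40:p[0]+40],(266,300),interpolation=cv2.INTER_CUBIC)
cv2.imwrite("pics/m6.png",np.hstack([cv2.resize(w,(400,300))[:, :],f(s,ps)]))
m=cv2.inRange(cv2.cvtColor(s,cv2.COLOR_BGR2HSV),(5,130,60),(17,255,255)); k=max(cv2.findContours(m,0,1)[0],key=cv2.contourArea); print(cv2.boundingRect(k), proj(sc,[.521,-.159,.086]))
cv2.imwrite("pics/w6.png",w); cv2.imwrite("pics/s6.png",s)
```

```text
[ 0.52768481 -0.11596664  0.09857672]
[302 207] [279 226]
(297, 210, 10, 12) [298.07244702 214.83255485]
```

View pics/m6.png

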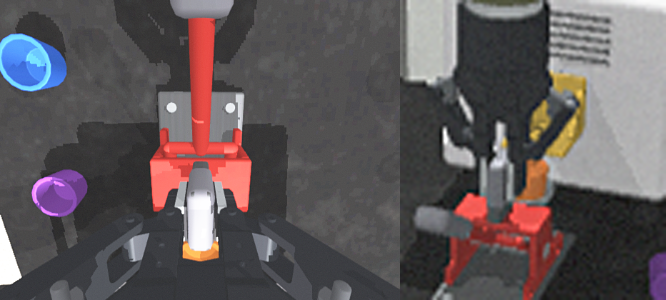

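Wrist view: the jack is square, cup at the jaw bottom, nothing in the way.

>>> {"name": "jog_arm", "arguments": {"deltas": [{"gripper": 0, "offset": [-0.012, -0.0015, 0], "rotation": [0, 0, 0]}, {"gripper": 0, "offset": [-0.012, -0.0015, 0], "rotation": [0, 0, 0]}, {"gripper": 0, "offset": [-0.011, -0.0015, 0], "rotation": [0, 0, 0]}, {"gripper": 0, "offset": [-0.006, 0, 0], "rotation": [0, 0, 0]}, {"gripper": 0, "offset": [0, 0, 0], "rotation": [0, 0, 0]}, {"gripper": 0, "offset": [0, 0, 0.001], "rotation": [0, 0, 0]}, {"gripper": 0, "offset": [0, 0, 0], "rotation": [0, 0, 0]}, {"gripper": 0, "offset": [0, 0, 0], "rotation": [0, 0, 0]}]}}

```text
clock: 11.6
position: [0.5228, -0.1537, 0.0984]
ee_rot: [0.717, 0.697, -0.0, 0.001]
ft_force: [-4.5, -0.9, 9.9]
grip_width: 0.181
grasp_force: 61.6
```

Run:
```python
from h import *
o=manip.get_obs(); print(o["position"],R.from_quat(o["ee_rot"]).as_matrix().round(3).tolist())
w=imaging.camera("wrist"); c=cam("wrist"); cv2.imwrite("pics/w7.png",w); s=imaging.camera("side"); cv2.imwrite("pics/s7.png",s); sc=cam("side")
m=cv2.inRange(cv2.cvtColor(s,cv2.COLOR_BGR2HSV),(5,130,60),(17,255,255))[195:225,285:325]; print("orange side px",cv2.boundingRect(m)); print(proj(sc,[.520,-.218,.086]),proj(sc,[.520,-.218,.066]))
# base rear corners from wrist: bright line
```

```text
[ 0.52278172 -0.15367094  0.09835525] [[0.027, 1.0, 0.0], [1.0, -0.027, -0.001], [-0.001, 0.0, -1.0]]
orange side px (17, 14, 9, 9)
[303.75574357 206.5614224 ] [303.56231135 212.39886236]
```

>>> {"name": "jog_arm", "arguments": {"deltas": [{"gripper": 0, "offset": [-0.005, -0.001, 0], "rotation": [0, 0, 0]}, {"gripper": 0, "offset": [0, 0, 0], "rotation": [0, 0, 0]}, {"gripper": 0, "offset": [0, 0, 0], "rotation": [0, 0, 0]}, {"gripper": 0.4, "offset": [0, 0, 0], "rotation": [0, 0, 0]}, {"gripper": 0.6, "offset": [0, 0, 0], "rotation": [0, 0, 0]}, {"gripper": 0.7, "offset": [0, 0, 0], "rotation": [0, 0, 0]}, {"gripper": 0.8, "offset": [0, 0, -0.03], "rotation": [0, 0, 0]}, {"gripper": 1, "offset": [0, 0, -0.04], "rotation": [0, 0, 0]}, {"gripper": 1, "offset": [0.02, 0, -0.04], "rotation": [0, 0, 0]}, {"gripper": 1, "offset": [0.025, 0, -0.04], "rotation": [0, 0, 0]}, {"gripper": 1, "offset": [0.02, 0, -0.02], "rotation": [0, 0, 0]}, {"gripper": 1, "offset": [0, 0, 0], "rotation": [0, 0, 0]}, {"gripper": 1, "offset": [0, 0, 0], "rotation": [0, 0, 0]}]}}

```text
clock: 13.0
position: [0.5233, -0.0933, 0.2671]
ee_rot: [0.716, 0.698, -0.0, 0.0]
ft_force: [0.5, -0.3, -0.3]
grip_width: 1.004
grasp_force: 0.0
```

Run:
```python
from h import *
o=manip.get_obs(); print(o["position"])
c=cam("wrist"); w=imaging.camera("wrist"); s=imaging.camera("side"); sc=cam("side"); cv2.imwrite("pics/w8.png",w); cv2.imwrite("pics/s8.png",s)
print("pred ring",proj(c,[.52,-.217,.1]),"fin",proj(c,[.522,-.157,.124]),"paddle",proj(c,[.527,-.021,.141]))
ps=proj(sc,[.52,-.2,.09]).astype(int); print(ps)
b=cv2.resize(s[ps[1]-40:ps[1]+50,ps[0]-45:ps[0]+35],(240,270),interpolation=cv2.INTER_CUBIC)
a=np.zeros((420,240,3),np.uint8); a[:270]=b
cv2.imwrite("pics/m8.png",np.hstack([w,a]))
```

```text
[ 0.52326465 -0.09333032  0.26707644]
pred ring [279.0599163 304.9063732] fin [279.3514876 265.9503261] paddle [280.94557513 122.32832789]
[302 207]
```

View pics/m8.png

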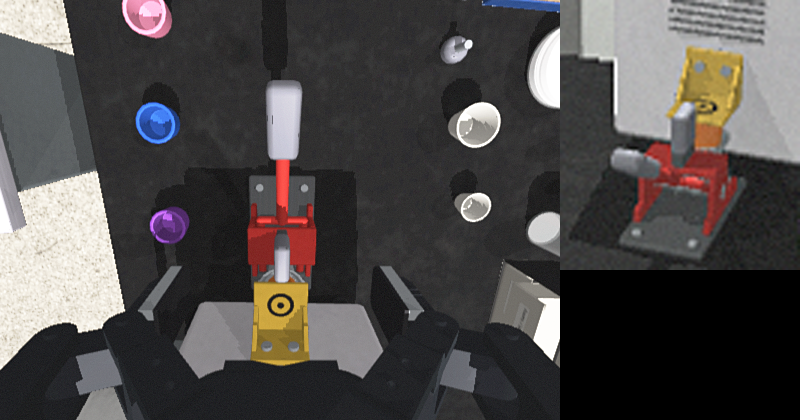

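The ring is at (281,305), fin top about (282,233–282) and paddle (284,120). The jack is square under the tab.

Run:
```python
from h import *
c=cam("wrist"); w=cv2.imread("pics/w8.png"); h=cv2.cvtColor(w,cv2.COLOR_BGR2HSV)
col=w[222:300,282]; print([tuple(int(v) for v in x) for x in col[::3]])
print([tuple(int(v) for v in x) for x in w[262,250:318:3]])
for u in (262,305): print(u,[int(x.mean()) for x in w[255:290,u]])
for z in (.124,): print([at(c,281,v,z)[:2].round(4) for v in (233,240,245,278,282)])
print("ring",at(c,281,305,.1),"paddle ends",at(c,284,82,.15),at(c,284,158,.13),"base rear",at(c,250,177,.008),at(c,314,177,.008))
```

```text
[(39, 45, 150), (43, 45, 117), (39, 41, 147), (58, 58, 54), (77, 72, 73), (88, 85, 84), (84, 80, 80), (88, 80, 82), (102, 96, 96), (155, 144, 146), (213, 197, 200), (215, 199, 202), (220, 206, 208), (221, 208, 211), (223, 212, 214), (225, 215, 216), (224, 214, 217), (226, 218, 219), (227, 219, 220), (231, 223, 224), (152, 160, 167), (61, 165, 206), (65, 167, 206), (61, 165, 206), (31, 33, 38), (59, 149, 186)]
[(38, 39, 135), (26, 30, 125), (40, 41, 132), (37, 41, 132), (35, 39, 133), (40, 45, 134), (30, 33, 130), (36, 42, 133), (84, 79, 79), (179, 166, 169), (217, 203, 205), (224, 213, 213), (207, 191, 192), (138, 130, 127), (43, 45, 171), (44, 48, 173), (50, 53, 176), (46, 50, 170), (46, 50, 172), (48, 51, 172), (47, 49, 174), (41, 46, 172), (24, 27, 17)]
262 [67, 66, 69, 72, 65, 68, 65, 69, 70, 68, 66, 67, 65, 68, 66, 70, 61, 58, 59, 62, 76, 97, 117, 121, 117, 102, 92, 97, 117, 138, 148, 144, 146, 147, 146]
305 [84, 88, 87, 89, 87, 84, 89, 87, 88, 76, 57, 53, 54, 44, 51, 49, 54, 53, 65, 64, 71, 77, 84, 81, 82, 76, 85, 94, 100, 128, 146, 147, 146, 144, 142]
[array([ 0.5235, -0.1228]), array([ 0.5233, -0.1299]), array([ 0.5232, -0.1351]), array([ 0.5222, -0.1705]), array([ 0.5221, -0.1749])]
ring [ 0.52098159 -0.21717168  0.1       ] paddle ends [0.52931061 0.00707483 0.15      ] [ 0.5280762 -0.0515441  0.13     ] base rear [ 0.48486659 -0.08885375  0.008     ] [ 0.56672704 -0.09111531  0.008     ]
```

>>> {"name": "jog_arm", "arguments": {"deltas": [{"gripper": 0.3, "offset": [0.03, 0.001, 0], "rotation": [0, 0, 0]}, {"gripper": 0, "offset": [0.03, 0.001, 0], "rotation": [0, 0, 0]}, {"gripper": 0, "offset": [0.011, 0.001, 0.02], "rotation": [0, 0, 0]}, {"gripper": 0, "offset": [0, 0, 0.036], "rotation": [0, 0, 0]}, {"gripper": 0, "offset": [0, 0, 0.036], "rotation": [0, 0, 0]}, {"gripper": 0, "offset": [0, 0, 0], "rotation": [0, 0, 0]}, {"gripper": 0, "offset": [0, 0, 0], "rotation": [0, 0, 0]}, {"gripper": 0, "offset": [0, 0, 0], "rotation": [0, 0, 0]}], "newtons": 40}}

```text
clock: 13.9
position: [0.5291, -0.0226, 0.177]
ee_rot: [0.717, 0.697, 0.001, 0.001]
ft_force: [0.7, 0.3, -0.5]
grip_width: 0.002
grasp_force: 0.0
```

Run:
```python
import numpy as np
yp,zp=-.168,.035
for th in np.arange(0,.57,.07):
    a=.58-th; y=yp+.18*np.cos(a)-.009*np.sin(a); z=zp+.18*np.sin(a)+.009*np.cos(a)
    print(round(th,2),round(y,4),"tcp z",round(z+.011*np.tan(a)+.011,4))
```

```text
0.0 -0.0224 tcp z 0.1594
0.07 -0.0153 tcp z 0.1479
0.14 -0.009 tcp z 0.136
0.21 -0.0034 tcp z 0.1237
0.28 0.0013 tcp z 0.1112
0.35 0.0052 tcp z 0.0984
0.42 0.0083 tcp z 0.0853
0.49 0.0105 tcp z 0.0721
0.56 0.0118 tcp z 0.0588
```

>>> {"name": "jog_arm", "arguments": {"deltas": [{"gripper": 0, "offset": [0, -0.001, 0.01], "rotation": [0, 0, 0]}, {"gripper": 0, "offset": [0, 0, 0.0075], "rotation": [0, 0, 0]}, {"gripper": 0, "offset": [0.0035, 0, 0.0057], "rotation": [0, 0, 0]}, {"gripper": 0, "offset": [0.0035, 0, 0.0057], "rotation": [0, 0, 0]}, {"gripper": 0, "offset": [0.0032, 0, 0.006], "rotation": [0, 0, 0]}, {"gripper": 0, "offset": [0.0032, 0, 0.006], "rotation": [0, 0, 0]}, {"gripper": 0, "offset": [0.0028, 0, 0.006], "rotation": [0, 0, 0]}, {"gripper": 0, "offset": [0.0028, 0, 0.006], "rotation": [0, 0, 0]}, {"gripper": 0, "offset": [0.0024, 0, 0.0063], "rotation": [0, 0, 0]}, {"gripper": 0, "offset": [0.0024, 0, 0.0063], "rotation": [0, 0, 0]}, {"gripper": 0, "offset": [0, 0, 0], "rotation": [0, 0, 0]}]}}

```text
clock: 15.0
position: [0.5283, 0.002, 0.11]
ee_rot: [0.716, 0.698, 0.0, 0.0]
ft_force: [-3.4, -3.6, 11.4]
grip_width: 0.001
grasp_force: 5.7
```

>>> {"name": "jog_arm", "arguments": {"deltas": [{"gripper": 0, "offset": [0.002, 0, 0.0064], "rotation": [0, 0, 0]}, {"gripper": 0, "offset": [0.002, 0, 0.0064], "rotation": [0, 0, 0]}, {"gripper": 0, "offset": [0.0015, 0, 0.0065], "rotation": [0, 0, 0]}, {"gripper": 0, "offset": [0.0015, 0, 0.0065], "rotation": [0, 0, 0]}, {"gripper": 0, "offset": [0.0011, 0, 0.0066], "rotation": [0, 0, 0]}, {"gripper": 0, "offset": [0.0011, 0, 0.0066], "rotation": [0, 0, 0]}, {"gripper": 0, "offset": [0.0006, 0, 0.005], "rotation": [0, 0, 0]}, {"gripper": 0, "offset": [0.0006, 0, 0.004], "rotation": [0, 0, 0]}, {"gripper": 0, "offset": [0, 0, 0.002], "rotation": [0, 0, 0]}, {"gripper": 0, "offset": [0, 0, 0], "rotation": [0, 0, 0]}, {"gripper": 0, "offset": [0, 0, 0], "rotation": [0, 0, 0]}, {"gripper": 0, "offset": [0, 0, 0], "rotation": [0, 0, 0]}]}}

```text
clock: 16.2
position: [0.5287, 0.0126, 0.0606]
ee_rot: [0.716, 0.698, 0.001, 0.0]
ft_force: [-1.9, -1.0, 11.1]
grip_width: 0.0
grasp_force: 5.7
```

Run:
```python
from h import *
s=imaging.camera("side"); w=imaging.camera("wrist"); q=imaging.camera("scene"); cv2.imwrite("pics/s9.png",s); cv2.imwrite("pics/w9.png",w); cv2.imwrite("pics/q9.png",q)
a=cv2.imread("pics/s8.png"); 
# furnace motion: yellow bracket shift in the side view
for im in (a,s):
    m=cv2.inRange(cv2.cvtColor(im,cv2.COLOR_BGR2HSV),(18,140,90),(32,255,255)); k,l,st,ce=cv2.connectedComponentsWithStats(m[150:240,270:340]); i=1+st[1:,4].argmax(); print(st[i],ce[i])
```

```text
[ 23  33  25  26 374] [36.7486631  45.22994652]
[ 24  27  25  24 391] [37.49872123 38.68797954]
```

>>> {"name": "jog_arm", "arguments": {"deltas": [{"gripper": 0, "offset": [-0.0006, 0, -0.005], "rotation": [0, 0, 0]}, {"gripper": 0, "offset": [-0.0006, 0, -0.006], "rotation": [0, 0, 0]}, {"gripper": 0, "offset": [-0.0011, 0, -0.0066], "rotation": [0, 0, 0]}, {"gripper": 0, "offset": [-0.0011, 0, -0.0066], "rotation": [0, 0, 0]}, {"gripper": 0, "offset": [-0.0015, 0, -0.0065], "rotation": [0, 0, 0]}, {"gripper": 0, "offset": [-0.0015, 0, -0.0065], "rotation": [0, 0, 0]}, {"gripper": 0, "offset": [-0.002, 0, -0.0064], "rotation": [0, 0, 0]}, {"gripper": 0, "offset": [-0.002, 0, -0.0064], "rotation": [0, 0, 0]}, {"gripper": 0, "offset": [-0.0024, 0, -0.005], "rotation": [0, 0, 0]}, {"gripper": 0, "offset": [-0.0024, 0, -0.005], "rotation": [0, 0, 0]}, {"gripper": 0, "offset": [-0.0028, 0, -0.005], "rotation": [0, 0, 0]}, {"gripper": 0, "offset": [-0.0028, 0, -0.005], "rotation": [0, 0, 0]}, {"gripper": 0, "offset": [-0.0032, 0, -0.005], "rotation": [0, 0, 0]}, {"gripper": 0, "offset": [-0.0032, 0, -0.005], "rotation": [0, 0, 0]}, {"gripper": 0, "offset": [-0.0035, 0, -0.006], "rotation": [0, 0, 0]}, {"gripper": 0, "offset": [-0.0035, 0, -0.006], "rotation": [0, 0, 0]}, {"gripper": 0, "offset": [0, 0, -0.006], "rotation": [0, 0, 0]}, {"gripper": 0, "offset": [0, 0, 0], "rotation": [0, 0, 0]}, {"gripper": 0, "offset": [0, 0, 0], "rotation": [0, 0, 0]}]}}

```text
clock: 18.25
position: [0.5273, -0.0219, 0.1579]
ee_rot: [0.716, 0.698, 0.0, 0.0]
ft_force: [0.8, -0.5, 1.9]
grip_width: -0.002
grasp_force: 0.9
```

Run:
```python
from h import *
o=manip.get_obs(); print(o["position"],o["ft_force"])
s=imaging.camera("side"); w=imaging.camera("wrist"); cv2.imwrite("pics/s10.png",s); cv2.imwrite("pics/w10.png",w); c=cam("wrist")
for im in (cv2.imread("pics/s8.png"),s):
    m=cv2.inRange(cv2.cvtColor(im,cv2.COLOR_BGR2HSV),(18,140,90),(32,255,255)); k,l,st,ce=cv2.connectedComponentsWithStats(m[150:240,270:340]); i=1+st[1:,4].argmax(); print(st[i],ce[i])
    m=cv2.inRange(cv2.cvtColor(im,cv2.COLOR_BGR2HSV),(5,130,60),(17,255,255))[190:225,285:325]; print(cv2.boundingRect(m))
    h=cv2.cvtColor(im,cv2.COLOR_BGR2HSV); m=cv2.inRange(h,(0,150,60),(4,255,255))[190:270,270:345]; print("red",cv2.boundingRect(m))
```

```text
[ 0.52732851 -0.0218848   0.15786347] [ 0.77898969 -0.47843351  1.88237879]
[ 23  33  25  26 374] [36.7486631  45.22994652]
(17, 18, 9, 8)
red (12, 24, 34, 31)
[ 23  34  25  25 300] [38.33666667 46.65666667]
(17, 18, 9, 8)
red (12, 24, 34, 31)
```

>>> {"name": "jog_arm", "arguments": {"deltas": [{"gripper": 0, "offset": [0, 0, -0.006], "rotation": [0, 0, 0]}, {"gripper": 0, "offset": [0, 0, -0.006], "rotation": [0, 0, 0]}, {"gripper": 0, "offset": [0, 0, 0], "rotation": [0, 0, 0]}, {"gripper": 0, "offset": [0, 0, 0], "rotation": [0, 0, 0]}, {"gripper": 0, "offset": [0, 0, 0], "rotation": [0, 0, 0]}, {"gripper": 0, "offset": [0, 0, 0], "rotation": [0, 0, 0]}]}}

```text
clock: 18.95
position: [0.5271, -0.0221, 0.1696]
ee_rot: [0.716, 0.698, -0.0, -0.0]
ft_force: [0.1, -0.4, 0.1]
grip_width: 0.003
grasp_force: 0.0
```

>>> {"name": "jog_arm", "arguments": {"deltas": [{"gripper": 0, "offset": [0, 0, 0.006], "rotation": [0, 0, 0]}, {"gripper": 0, "offset": [0, 0, 0.005], "rotation": [0, 0, 0]}, {"gripper": 0, "offset": [0.0035, 0, 0.0057], "rotation": [0, 0, 0]}, {"gripper": 0, "offset": [0.0035, 0, 0.0057], "rotation": [0, 0, 0]}, {"gripper": 0, "offset": [0.0032, 0, 0.006], "rotation": [0, 0, 0]}, {"gripper": 0, "offset": [0.0032, 0, 0.006], "rotation": [0, 0, 0]}, {"gripper": 0, "offset": [0.0028, 0, 0.006], "rotation": [0, 0, 0]}, {"gripper": 0, "offset": [0.0028, 0, 0.006], "rotation": [0, 0, 0]}, {"gripper": 0, "offset": [0.0024, 0, 0.0063], "rotation": [0, 0, 0]}, {"gripper": 0, "offset": [0.0024, 0, 0.0063], "rotation": [0, 0, 0]}, {"gripper": 0, "offset": [0.002, 0, 0.0064], "rotation": [0, 0, 0]}, {"gripper": 0, "offset": [0.002, 0, 0.0064], "rotation": [0, 0, 0]}, {"gripper": 0, "offset": [0.0015, 0, 0.0065], "rotation": [0, 0, 0]}, {"gripper": 0, "offset": [0.0015, 0, 0.0065], "rotation": [0, 0, 0]}, {"gripper": 0, "offset": [0.0011, 0, 0.0066], "rotation": [0, 0, 0]}, {"gripper": 0, "offset": [0.0011, 0, 0.0066], "rotation": [0, 0, 0]}, {"gripper": 0, "offset": [0.0006, 0, 0.004], "rotation": [0, 0, 0]}, {"gripper": 0, "offset": [0, 0, 0], "rotation": [0, 0, 0]}, {"gripper": 0, "offset": [0, 0, 0], "rotation": [0, 0, 0]}, {"gripper": 0, "offset": [0, 0, 0], "rotation": [0, 0, 0]}]}}

```text
clock: 20.95
position: [0.5284, 0.0123, 0.0685]
ee_rot: [0.716, 0.698, 0.0, 0.0]
ft_force: [-3.9, 0.9, 11.6]
grip_width: -0.002
grasp_force: 5.6
```

>>> {"name": "jog_arm", "arguments": {"deltas": [{"gripper": 0, "offset": [0.0003, 0, 0.005], "rotation": [0, 0, 0]}, {"gripper": 0, "offset": [0, 0, 0.004], "rotation": [0, 0, 0]}, {"gripper": 0, "offset": [0, 0, 0.002], "rotation": [0, 0, 0]}, {"gripper": 0, "offset": [0, 0, 0], "rotation": [0, 0, 0]}, {"gripper": 0, "offset": [0, 0, 0], "rotation": [0, 0, 0]}, {"gripper": 0, "offset": [0, 0, 0], "rotation": [0, 0, 0]}, {"gripper": 0, "offset": [0, 0, 0], "rotation": [0, 0, 0]}]}}

```text
clock: 21.65
position: [0.5285, 0.0133, 0.0581]
ee_rot: [0.716, 0.698, 0.001, 0.0]
ft_force: [-7.3, 2.0, 18.6]
grip_width: 0.001
grasp_force: 9.2
```

Run:
```python
from h import *
o=manip.get_obs(); print(o["position"],o["ft_force"])
s=imaging.camera("side"); cv2.imwrite("pics/s11.png",s)
for im in (cv2.imread("pics/s8.png"),cv2.imread("pics/s9.png"),s):
    h=cv2.cvtColor(im,cv2.COLOR_BGR2HSV)
    m=cv2.inRange(h,(18,140,90),(32,255,255)); k,l,st,ce=cv2.connectedComponentsWithStats(m[150:240,270:340]); i=1+st[1:,4].argmax(); print(st[i],ce[i])
    print(cv2.boundingRect(cv2.inRange(h,(5,130,60),(17,255,255))[190:225,285:325]))
```

```text
[0.52853609 0.01325346 0.0580969 ] [-7.33603274  2.03387161 18.63864716]
[ 23  33  25  26 374] [36.7486631  45.22994652]
(17, 18, 9, 8)
[ 24  27  25  24 391] [37.49872123 38.68797954]
(13, 9, 14, 9)
[ 24  27  25  24 392] [37.39030612 38.66836735]
(12, 9, 14, 9)
```

Handle is on its stop (18.6 N), with the furnace lifted as far as in the trial.

```bash
python3 -c "
from workcell import workorder
print(workorder.hand_in())"
```

```text
the job is handed in; nothing more can be done
None
```

I handed the job in at about 22 s with the handle held on its stop at about 19 N and the bracket as high as in the trial lift; the hand-in returned no verdict.

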